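# Seat the detent pin in the sanding jig and pull-test it

## Robot

A 6-joint arm with a two-finger parallel gripper is mounted at the origin on a cart in front of the work surface, level with it; the furniture and walls round the work are solid. World frame = base frame: x ahead of the robot, y to its left, z up, the work surface at z = 0. Lengths are in m, angles in rad, forces in N, time in s.
With the tool pointing down it reaches from about 0.25 to 0.775 m from the base axis. Payload 4 kg.
Tool frame: the origin (TCP) lies midway between the tips of the shut fingers; the grasp point (between the pads) lies 19 mm behind it; z points along the fingers, y is the line along which they close (so a half turn about z gives the same grasp; the last joint's range is limited). The gripper opens to 85 mm and grips with 20 to 120 N. Pads are 22 mm wide; open, the fingers measure 114 mm over their backs; the gripper's body (76 mm by 85 mm) begins 54 mm behind the grasp point. The pads swing forward as they close: fully open they stand 13 mm farther back than shut.
Start: joints at [-1.428, 0.087, 1.371, -0, 1.684, -0.103], TCP at [0.134, -0.533, 0.231] pointing down, gripper open.
Joint ranges: [-3.1, 3.1], [-0.76, 2.03], [0.27, 2.55], [-1.08, 4.22], [0.17, 2.65], [-2.57, 2.57]. Speed limits (rad/s): [2.79, 2.79, 3.14, 3.14, 3.14, 3.14].

## Interface

Orientations are given as a unit quaternion [w, x, y, z].
In Python, from station import sensors, imaging, job gives the robot as it stands.
- The arm moves only by the shell command python3 -m inch 'ROWS' [FORCE]. ROWS is JSON, one flat list of numbers, 7 for each row, row after row: the shift along the tool's x, y, z normalised to -1 to 1, where 1 is 0.04 m, then the turn, a rotation vector about the tool's x, y, z normalised to -1 to 1, where 1 is 5 degrees, then the closure, from -1 (fully open) to 1 (shut). In form: [dx, dy, dz, ax, ay, az, jaw, dx, dy, dz, ax, ay, az, jaw, ...]. A call has 1 to 20 rows; each row shifts and turns the commanded pose from where the row before left it, along the tool's axes as they then stand; what a row does not reach is not made up. A row lasts 1/12 s, in which the tool goes at most 41.7 mm and 7.16 degrees, less where a joint would pass 70% of its speed; a pose out of reach is approached as far as the arm can. A call with a number of a shift or a turn outside -1 to 1 is refused whole. A call with a gripper value outside its range is refused whole. The fingers move at their own pace and stop on an object; FORCE is the grip in N (left out, the last holds). Time passes only in rows, so rows that do not move let the fingers close. It gives the time, the measured TCP pose, the force, the opening and the grip force at its end, in the units of the state.
- sensors.get_state(): the state, without advancing time (a new reading comes with each control period).
- imaging.get_image(name): name is "scene" or "top" or "wrist"; returns a dict with "pixels" (480x640x3 uint8, red, green, blue), "depth" (480x640 float32, m along the optical axis (not along the pixel's ray), 0 where there is no reading), "fovy" (degrees; the focal length in pixels is half the picture's height over the tangent of half this angle, whatever the lens; pixels are square), "cx", "cy" (the principal point, pixels), "R" (3x3) and "t" (3): a world point X has camera coordinates R X + t; the wrist camera has in their place "mount" (4x4, takes a point from camera to tool coordinates, whose origin is the TCP and whose axes are the flange's). Camera axes: x right, y down, z forward; pixel columns grow to the right and rows downward; lengths in m; the calibration is good to about 2 mm. The wrist camera is an equidistant fisheye: a pixel r from the principal point sees the ray r / f radians off the axis. A picture is of the moment at which its call begins: read the wrist's pose just before it.
- job.finish_job(): hands the job in; it is judged then, once.
The state is a dict: "clock": time; "joints": joint angles; "dq": joint speeds; "joint_efforts": joint torques, N m; "eef_pos": TCP position; "tool_rot": TCP orientation; "contact_force": force on the tool from outside, world axes, zero at the start; "torque": the same for the moment, N m; "opening": finger opening in m; "grasp_force": force on a finger pad.
Only numpy, scipy, OpenCV 4.12 (cv2) and the standard library are available. Lean on these libraries where they do the work, as an engineer would, in place of code of your own. Each camera call takes 0.05 s, during which the arm holds its last target. There are 200 camera calls.

## Task

Take the loose stop pin out of its wooden parking stand and press it into the empty hole of the sanding jig until it snaps in and its collar is fully home, without pressing harder than 30 N. Then prove that it holds: pull it straight up with a slowly rising force to about 13 N (at least 10 N, never more than 20 N), hold that pull for half a second, stop, and let go of the pin, leaving it latched upright in the jig and the rest of the desk undisturbed.

Things in the scene. Friction and masses are not known exactly. Their poses are not given: they have to be found in the camera images.
- pin: the loose stop pin, steel with a black knob, 79 mm long, about 180 g. Origin at the lower tip, z up along the pin. From the tip: cone from 8 to 14 mm diameter up to 14 mm, ring groove from 17.5 to 30 mm, 14 mm shaft up to 44 mm, collar, knob. It starts upright in the parking stand, its collar resting on the stand's top
- pin_shoulder (a point): underside of the pin's collar, on the pin's axis, 44 mm above its tip; the collar is 30 mm in diameter and 5 mm thick
- stand: the parking stand, a plain square wooden block 70x70x48 mm, fixed to the desk, with one through hole of 17 mm diameter in its middle. Origin at the centre of its underside
- jig: the sanding jig, a light wooden block 64 mm (x) by 124 mm (y), 48 mm high, low steel rails along its long sides, fixed to the desk. Origin at the centre of its underside. At y = +32 mm stands an identical pin, fixed for good, its knob reaching 35 mm above the block (it shows how fully home looks; carry the loose pin clear above it); at y = -32 mm is the empty hole in a metal plate
- jig_mouth (a point): centre of the mouth of the jig's empty hole, at the jig's top (48 mm above the desk), z up. The hole is 15.5 mm wide with a 2 mm chamfer and goes right through. A pin is home when its pin_shoulder lies at this point
- wood_block: bystander: small brown wooden block 30x75x22 mm between jig and stand; origin at the centre of its underside
- sanding_block: bystander: sanding block 40x70x26 mm right of the jig; origin at the centre of its underside
- polish_stick: bystander: dark stick 14x48x12 mm; origin at the centre of its underside
- ink_stick: bystander: black stick 21x70x11 mm behind and right of the jig; origin at the centre of its underside
- needle_file: bystander: small file with a handle, 13x145x13 mm, behind and right of the jig; origin at the centre of its underside
- pin_knob (a point): middle of the pin's round black knob, 64 mm above its tip; the knob is 22 mm in diameter and 30 mm high (49 to 79 mm above the tip): grip it here from above, firmly (about 40 N) so that it cannot slip
- bush: square metal plate 48x48x7 mm let into the jig round the empty hole, top level with the jig's; the collar lands on it. Origin at the centre of its underside
- ball_0 (a joint): one of six spring balls in the empty hole, 18 to 21 mm below the mouth (differs from jig to jig): how far it is pressed back, m. At the balls the push rises to 10 to 16 N, then the pin snaps down and its collar lands. Pulled up, a seated pin has 2 to 4.5 mm of free play (unknown beforehand), then the balls bite: 10 to 20 N within about 1 mm more; at 22 to 28 N it jumps out
- ball_3 (a joint): the opposite spring ball (on the jig's -x side; ball_0 is on +x): how far it is pressed back, m (0 at rest, 0.005 at most)
Not all that is in view belongs to the job. What is shaped like the pin but purple is not meant.

How it is judged:
By the outcome, as a careful person would: the job done as asked, in the order asked, and still so for the second after the job is handed in, with the robot touching nothing.
It also fails if it takes over 72 s, if anything falls off the work surface, if the arm or the gripper's body presses on something with over 40 N, if the wrist force passes 120 N, or if a joint passes its speed limit or range.

## Working session

There is one attempt and no reset: what is moved stays moved. The work goes in short steps, Python scripts to look and compute and a shell command to move; the robot and the scene stay as the last step left them, time stands still between calls to the robot, and variables do not carry over. Pictures are saved under pics/ and viewed, at most 10 in all, crops included, and the job is handed in when it is done.

```bash
mkdir -p pics; ls; cat > h.py <<'E'
import numpy as np, cv2
from station import sensors, imaging
def grab(n, f=None):
    s=sensors.get_state(); im=imaging.get_image(n)
    if f: cv2.imwrite('pics/'+f, im['pixels'][:,:,::-1])
    im['s']=s; return im
def foc(im): return 240/np.tan(np.radians(im['fovy'])/2)
def w(im,u,v,z=None):
    """pixel -> world using depth (median 3x3), or plane z"""
    f=foc(im); ray=np.array([(u-im['cx'])/f,(v-im['cy'])/f,1])
    R=np.array(im['R']);t=np.array(im['t'])
    if z is None:
        d=np.median(im['depth'][int(v)-1:int(v)+2,int(u)-1:int(u)+2]); return R.T@(ray*d-t)
    o=-R.T@t; r=R.T@ray; return o+r*(z-o[2])/r[2]
E
python3 - <<'E'
from h import *
a=grab('scene','scene0.png');b=grab('top','top0.png')
for i in(a,b): print(i['fovy'],i['cx'],i['cy'],-np.array(i['R']).T@i['t'])
s=sensors.get_state();print(s)
E
```

```text
pics
55.18796972836615 330.1981955169338 241.2300251245731 [0.43446424 0.53472264 0.80339485]
48.18135591658005 317.95046726676975 235.59279684611658 [0.48777659 0.09246959 1.35956804]
{'clock': 0.1, 'joints': array([-1.42810471e+00,  8.78722587e-02,  1.37212199e+00, -1.99002446e-05,
        1.68360187e+00, -1.03098910e-01]), 'dq': array([-0.00147794, -0.00254646, -0.00361256,  0.00205479,  0.00017737,
       -0.00082658]), 'joint_efforts': array([ 3.28261653e-03, -3.53014255e+01, -3.14218748e+01, -2.43522578e-05,
        7.86273857e-03, -1.05735137e-05]), 'eef_pos': array([ 0.13375254, -0.53301972,  0.23025144]), 'tool_rot': array([-1.00134235e-03,  9.92457515e-01,  1.22584983e-01, -2.97154548e-05]), 'contact_force': array([-0.39970749,  0.10909406,  0.13497426]), 'torque': array([-0.0074069 ,  0.01922004,  0.02663987]), 'grasp_force': 0.0, 'opening': 0.08593042225058929}
```

View pics/scene0.png

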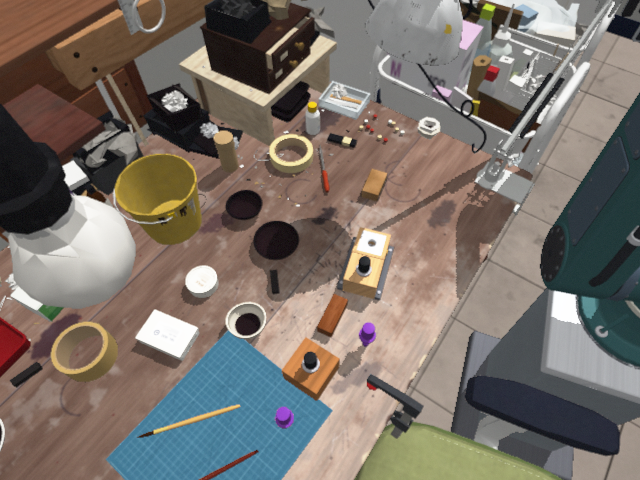

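View pics/top0.png

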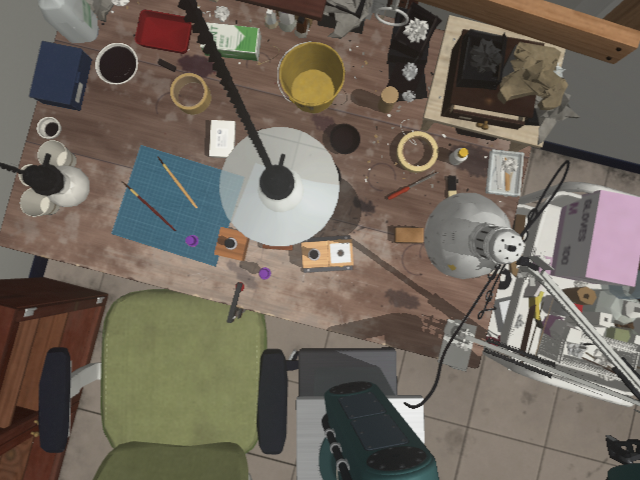

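The scene picture shows the wooden stand at about (311,368) with the black-knobbed pin at (311,360). The jig is at (368,263), with its fixed pin at (364,266) and the empty hole at (373,242). Candidates shaped like the pin are black (311,360), purple (368,333), purple (284,417) and black (364,266). The one meant is (311,360), because it is black and in the wooden stand. (364,266) is the jig's fixed pin. I'll confirm this in a crop.

```bash
python3 - <<'E'
from h import *
a=grab('scene');b=grab('top')
c=a['pixels'][220:440,250:430,::-1]; cv2.imwrite('pics/c1.png',cv2.resize(c,None,fx=2.7,fy=2.7,interpolation=cv2.INTER_CUBIC)[:600])
c=b['pixels'][215:300,170:370,::-1]; cv2.imwrite('pics/c2.png',cv2.resize(c,None,fx=4,fy=4,interpolation=cv2.INTER_CUBIC))
P=lambda n,im,l:[print(n,q,w(im,*q).round(3)) for q in l]
P('scene',a,[(311,358),(364,263),(372,234),(368,333),(284,417),(70,250),(420,30),(330,315),(374,184),(300,350)])
P('top',b,[(231,241),(314,253),(340,253),(280,210),(280,160),(320,185),(470,230),(440,235),(505,240),(263,273),(238,290)])
E
```

```text
scene (311, 358) [0.539 0.311 0.083]
scene (364, 263) [0.512 0.113 0.084]
scene (372, 234) [0.52  0.024 0.049]
scene (368, 333) [0.466 0.238 0.079]
scene (284, 417) [0.545 0.409 0.082]
scene (70, 250) [0.59  0.466 0.615]
scene (420, 30) [ 0.52  -0.122  0.398]
scene (330, 315) [0.544 0.205 0.023]
scene (374, 184) [ 0.558 -0.122  0.025]
scene (300, 350) [0.567 0.294 0.049]
top (231, 241) [0.542 0.306 0.084]
top (314, 253) [0.511 0.109 0.084]
top (340, 253) [0.512 0.044 0.001]
top (280, 210) [0.553 0.142 0.701]
top (280, 160) [0.611 0.14  0.725]
top (320, 185) [0.585 0.093 0.691]
top (470, 230) [ 0.541 -0.165  0.434]
top (440, 235) [ 0.535 -0.12   0.402]
top (505, 240) [ 0.52  -0.197  0.514]
top (263, 273) [0.465 0.231 0.079]
top (238, 290) [0.423 0.298 0.035]
```

View pics/c1.png

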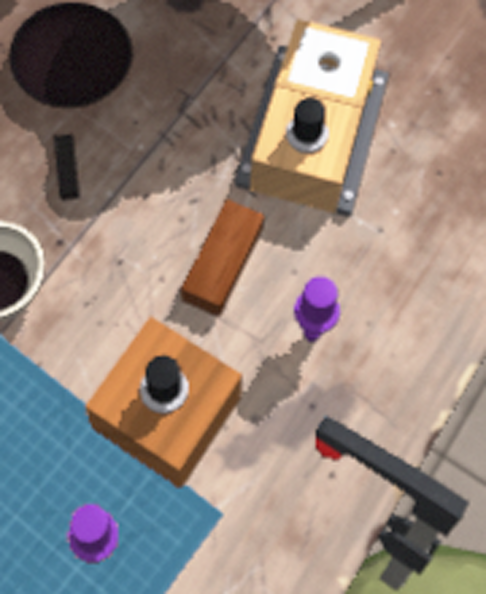

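View pics/c2.png

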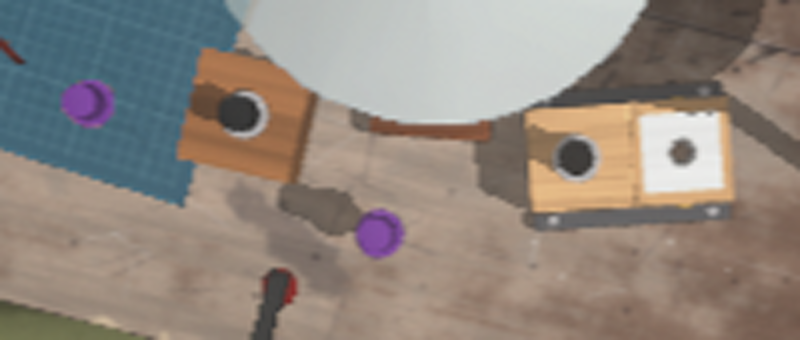

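The crops confirm it. The loose pin has a black knob and steel collar and sits in the orange wooden stand, at crop-1 (163,385). Both purple ones are decoys. The empty hole is in the white plate at crop-1 (329,62) and crop-2 (682,152). Next I check the lamp clearances and refine positions.

```bash
python3 - <<'E'
from h import *
pts=[]
for n in('scene','top'):
    im=grab(n); v,u=np.mgrid[0:480:2,0:640:2]; d=im['depth'][::2,::2]; f=foc(im)
    c=np.stack([(u-im['cx'])/f*d,(v-im['cy'])/f*d,d],-1)[d>0]; pts.append((c-np.array(im['t']))@np.array(im['R']))
    if n=='scene': hole=w(im,250+329/2.7,220+62/2.7,.048); print('hole scene',hole.round(4),'knobtop',w(im,311,357,.083).round(4))
    else: print('hole top',w(im,170+682/4,215+152/4,.048).round(4),'knob',w(im,170+239/4,215+112/4,.083).round(4),'fixed',w(im,170+576/4,215+157/4,.083).round(4))
p=np.vstack(pts); p=p[(p[:,0]>.1)&(p[:,0]<.75)&(abs(p[:,1]+.05)<.55)&(p[:,2]>.1)]
# max-height/min-height map, 5cm cells
for y in np.arange(.45,-.6,-.05):
    r=[]
    for x in np.arange(.15,.75,.05):
        q=p[(abs(p[:,0]-x)<.025)&(abs(p[:,1]-y)<.025),2]; r.append('%3d-%3d'%(q.min()*100,q.max()*100) if len(q) else '   .   ')
    print('%5.2f'%y,*r)
E
```

```text
hole scene [0.5148 0.0438 0.048 ] knobtop [0.5401 0.3095 0.083 ]
hole top [0.5109 0.0448 0.048 ] knob [0.5371 0.3095 0.083 ] fixed [0.508  0.1091 0.083 ]
 0.45    .       .       .       .       .       .       .       .     59- 59  57- 75  58- 66    .   
 0.40    .       .       .       .       .       .       .       .       .       .       .       .   
 0.35    .       .       .       .       .       .       .       .       .       .       .       .   
 0.30    .       .       .       .       .       .       .       .       .       .       .       .   
 0.25    .       .       .       .       .       .       .       .       .       .       .       .   
 0.20    .       .       .       .       .       .       .     67- 68  67- 70  67- 70  67- 69    .   
 0.15    .       .       .       .       .       .       .     67- 68  68- 74  66-116  67- 69    .   
 0.10  12- 40  12- 29    .       .       .       .       .     67- 68  67- 70  67- 71  67- 69    .   
 0.05  12- 54  10- 63    .       .       .       .       .       .     67- 68  67- 68    .       .   
 0.00    .     10- 65    .  
[... 492 characters left out ...]
       .       .     10- 12  10- 11    .     45- 50  45- 50  38- 41  39- 39    .       .   
-0.30    .       .     12- 14  10- 15  10- 11  11- 46  11- 48  13- 47  30- 36  30- 34    .       .   
-0.35  50- 55    .     13- 17  11- 16  38- 43  40- 45    .     14- 17  17- 24  20- 34  23- 33    .   
-0.40  49- 54  10- 10  10- 20  15- 39  35- 42    .       .       .       .       .     23- 32  27- 31
-0.45  25- 34  10- 23  10- 35  32- 39    .       .       .       .       .       .       .       .   
-0.50  24- 34  10- 31  21- 35  33- 34  10- 10  10- 10  10- 13  10- 13  10- 12    .       .       .   
-0.55  10- 27  10- 28  28- 28    .       .     10- 10  10- 13  12- 13  10- 13  10- 13  10- 13    .
```

```bash
python3 - <<'E'
from h import *
im=grab('top'); c=cv2.resize(im['pixels'][180:480,300:640,::-1],None,fx=2,fy=2)
for v in range(190,480,15):
  for u in range(310,640,18):
    if im['depth'][v,u]>0:
      q=w(im,u,v)
      if q[2]>.06 and q[2]<1: cv2.putText(c,'%d'%(q[2]*100),((u-300)*2-8,(v-180)*2+4),0,.38,(0,0,255),1)
for x in (.2,.3,.4,.5):
  for y in (0,-.1,-.2,-.3,-.4,-.5):
    k=np.array(im['R'])@[x,y,.3]+im['t']; f=foc(im); cv2.circle(c,(int((k[0]/k[2]*f+im['cx']-300)*2),int((k[1]/k[2]*f+im['cy']-180)*2)),4,(0,255,0),-1)
cv2.imwrite('pics/c3.png',c)
E
```

```text
(no output)
```

View pics/c3.png

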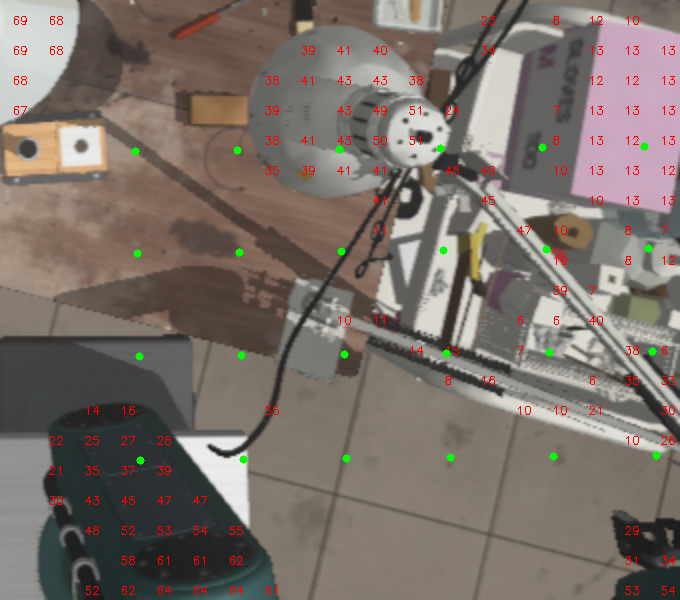

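The crop, labelled with heights in cm, shows the lamp head at crop (350,110) at z 0.35–0.5. Its upper bar runs from crop (480,180) to (680,430), z 0.48→0.26. A low bar and clamp lie along crop (320,320)→(680,440). A cord comes down at crop (400,170)→(272,410)→(210,445). I measure the bars and cord before moving.

```bash
python3 - <<'E'
from h import *
im=grab('top')
def mx(n,l):
  for cu,cv_ in l:
    u,v=300+cu/2,180+cv_/2; best=None
    for dv in range(-3,4):
      for du in range(-3,4):
        a,b=int(u+du),int(v+dv)
        if im['depth'][b,a]>0:
          f=foc(im); d=im['depth'][b,a]; q=np.array(im['R']).T@(np.array([(a-im['cx'])/f,(b-im['cy'])/f,1])*d-np.array(im['t']))
          if best is None or q[2]>best[2]: best=q
    print(n,(cu,cv_),best.round(3))
mx('cord',[(385,190),(360,230),(340,265),(315,300),(290,350),(283,380),(272,410),(245,448),(225,452),(212,446)])
mx('low',[(325,290),(300,340),(340,370),(360,320),(420,345),(400,350),(470,360),(440,375),(520,400),(570,410),(620,425),(660,440)])
mx('bar',[(500,195),(560,270),(600,320),(640,380),(670,420)])
mx('grip',[(630,530),(650,560),(625,585)])
E
```

```text
cord (385, 190) [ 0.46  -0.202  0.419]
cord (360, 230) [ 0.425 -0.171  0.446]
cord (340, 265) [ 0.399 -0.147  0.469]
cord (315, 300) [ 0.376 -0.12   0.493]
cord (290, 350) [ 0.34  -0.091  0.527]
cord (283, 380) [ 0.321 -0.081  0.546]
cord (272, 410) [ 0.306 -0.072  0.558]
cord (245, 448) [ 0.285 -0.054  0.565]
cord (225, 452) [ 0.278 -0.043  0.56 ]
cord (212, 446) [ 0.273 -0.036  0.548]
low (325, 290) [ 0.38  -0.129  0.485]
low (300, 340) [ 0.352 -0.103  0.511]
low (340, 370) [ 0.229 -0.271  0.005]
low (360, 320) [ 0.301 -0.275  0.122]
low (420, 345) [ 0.278 -0.329  0.154]
low (400, 350) [ 0.281 -0.312  0.144]
low (470, 360) [ 0.265 -0.368  0.178]
low (440, 375) [ 0.259 -0.349  0.156]
low (520, 400) [ 0.231 -0.423  0.192]
low (570, 410) [ 0.235 -0.456  0.23 ]
low (620, 425) [ 0.213 -0.498  0.25 ]
low (660, 440) [ 0.204 -0.528  0.267]
bar (500, 195) [ 0.459 -0.269  0.495]
bar (560, 270) [ 0.397 -0.336  0.451]
bar (600, 320) [ 0.354 -0.385  0.417]
bar (640, 380) [ 0.294 -0.45   0.377]
bar (670, 420) [ 0.248 -0.5    0.334]
grip (630, 530) [ 0.13  -0.467  0.318]
grip (650, 560) [ 0.118 -0.467  0.351]
grip (625, 585) [ 0.163 -0.347  0.531]
```

```bash
python3 -m inch '[0.06,-0.79,0,0,0,0,0, 0.06,-0.79,0,0,0,0,0, 0.06,-0.79,0,0,0,0,0, 0.06,-0.79,0,0,0,0,0, 0.06,-0.79,0,0,0,0,0, 0.06,-0.79,0,0,0,0,0, 0.06,-0.79,0,0,0,0,0, 0.06,-0.79,0,0,0,0,0, 0,0,0,0,0,0,0]'; python3 -m inch '[0,0,0.15,0,0,-1,0, 0,0,0.15,0,0,-1,0, 0,0,0.15,0,0,-1,0, 0,0,0.15,0,0,-1,0, 0,0,0.15,0,0,-1,0, 0,0,0.15,0,0,-1,0, 0,0,0.15,0,0,-1,0, 0,0,0.15,0,0,-1,0, 0,0,0.15,0,0,-1,0, 0,0,0.15,0,0,-1,0, 0,0,0.15,0,0,-1,0, 0,0,0.15,0,0,-1,0, 0,0,0.15,0,0,-1,0, 0,0,0.15,0,0,-1,0, 0,0,0.15,0,0,-1,0, 0,0,0,0,0,-0.2,0, 0,0,0,0,0,0,0]'; python3 -c "
from h import *; s=sensors.get_state(); print(s['joints'],s['opening'])"
```

```text
clock: 1.15
eef_pos: [0.0905, -0.28, 0.232]
tool_rot: [0.001, 0.992, 0.123, -0.0]
contact_force: [-0.2, -0.8, -0.3]
opening: 0.0429
grasp_force: 0.0
clock: 2.57
eef_pos: [0.091, -0.2837, 0.1412]
tool_rot: [-0.0, 0.707, 0.707, 0.0]
contact_force: [0.2, -0.6, 1.3]
opening: 0.0427
grasp_force: 0.0
[-1.45169316e+00 -4.87671012e-01  2.02363158e+00  3.33096335e-05
  1.60596019e+00 -1.45188368e+00] 0.042733098767711454
```

```bash
python3 -m inch '[0.52,0.68,0,0,0,0,0, 0.52,0.68,0,0,0,0,0, 0.52,0.68,0,0,0,0,0, 0.52,0.68,0,0,0,0,0, 0.75,0.44,0,0,0,0,0, 0.75,0.44,0,0,0,0,0, 0.75,0.44,0,0,0,0,0, 0.75,0.44,0,0,0,0,0, 0.92,0.25,0,0,0,0,0, 0.92,0.25,0,0,0,0,0, 0.92,0.25,0,0,0,0,0, 0.75,0.38,0,0,0,0,0, 0.75,0.38,0,0,0,0,0, 0.75,0.38,0,0,0,0,0, 0.75,0.38,0,0,0,0,0, 0,0,0,0,0,0,0]'; python3 -m inch '[0.67,0.71,-0.2,0,0,0,-1, 0.67,0.71,-0.2,0,0,0,-1, 0.67,0.71,-0.2,0,0,0,-1, 0.67,0.71,-0.2,0,0,0,-1, 0.67,0.71,-0.2,0,0,0,-1, 0.67,0.71,-0.2,0,0,0,-1, 0,0,0,0,0,0,-1, 0,0,0,0,0,0,-1, 0,0,0,0,0,0,-1]'; python3 - <<'E'
from h import *
im=grab('wrist','w1.png'); print(im['s']['eef_pos'],im['s']['tool_rot'],im['mount'],im['fovy'],im['cx'],im['cy'],im['s']['joints'])
E
```

```text
clock: 3.9
eef_pos: [0.3624, 0.1549, 0.1418]
tool_rot: [-0.0, 0.705, 0.709, 0.002]
contact_force: [-0.1, -0.6, 0.1]
opening: 0.0426
grasp_force: 0.0
clock: 4.65
eef_pos: [0.5303, 0.3107, 0.1888]
tool_rot: [-0.0, 0.707, 0.707, -0.001]
contact_force: [-0.8, -0.6, -0.1]
opening: 0.0854
grasp_force: 0.0
[0.53032591 0.31072464 0.18883284] [-4.93142670e-05  7.07016133e-01  7.07196942e-01 -8.19282617e-04] [[-3.32024482e-04 -9.50154797e-01 -3.11778369e-01  8.05486140e-02]
 [ 9.99999927e-01 -2.56515369e-04 -2.83198445e-04 -3.78541990e-04]
 [ 1.89106418e-04 -3.11778441e-01  9.50154813e-01 -1.42946628e-01]
 [ 0.00000000e+00  0.00000000e+00  0.00000000e+00  1.00000000e+00]] 65.70646984690485 318.80655259182834 241.56079494912305 [ 4.38028161e-01  2.43437418e-01  1.27564226e+00 -4.65935337e-04
  1.62408718e+00  4.37748006e-01]
```

View pics/w1.png

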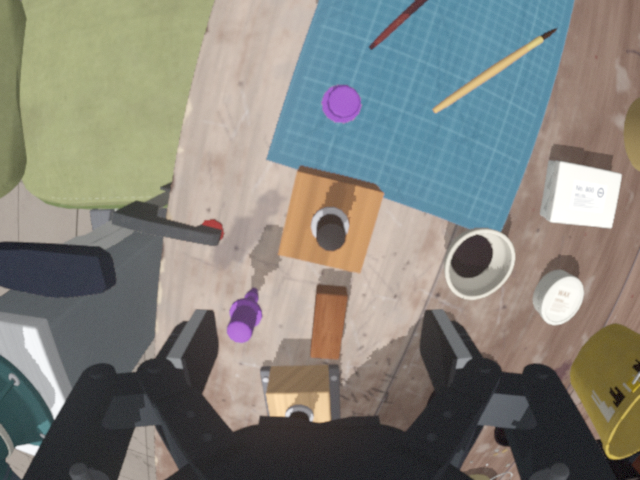

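The wrist picture shows the stand at (330,220), the pin's collar centre at about (330,226) and its knob top at (333,240). The mug at (480,262) and the purple pin at (243,318) are clear of the fingers. I compute the pin axis.

```bash
cat >> h.py <<'E'
from scipy.spatial.transform import Rotation as Ro
def ww(im,u,v,z):
    f=foc(im); a=np.array([u-im['cx'],v-im['cy']]); r=np.hypot(*a); th=r/f
    ray=np.r_[a/r*np.sin(th),np.cos(th)] if r>0 else np.array([0,0,1.])
    q=im['s']['tool_rot']; R=Ro.from_quat([q[1],q[2],q[3],q[0]]).as_matrix(); M=np.array(im['mount'])
    o=R@M[:3,3]+im['s']['eef_pos']; d=R@M[:3,:3]@ray; return o+d*(z-o[2])/d[2]
E
python3 - <<'E'
from h import *
im=grab('wrist'); p=im['pixels'].astype(int)
b=(p.max(2)<75); b[:205]=0;b[258:]=0;b[:,:300]=0;b[:,360:]=0
n,l,st,c=cv2.connectedComponentsWithStats(b.astype(np.uint8)); i=1+st[1:,4].argmax(); print(st[i],c[i])
x0,y0,W,H,_=st[i]
print('knob top', ww(im,333,240,.083), 'by blob bottom', ww(im,x0+W/2,y0+H-W/2,.083),'collar',ww(im,329,226,.053))
c=p[180:290,270:400,::-1].astype(np.uint8); cv2.imwrite('pics/c4.png',cv2.resize(c,None,fx=5,fy=5,interpolation=cv2.INTER_CUBIC))
E
```

```text
[318 215  25  15 211] [329.74407583 220.78199052]
knob top [0.53945811 0.31025829 0.083     ] by blob bottom [0.53754755 0.32663555 0.083     ] collar [0.53738363 0.31202164 0.053     ]
```

View pics/c4.png

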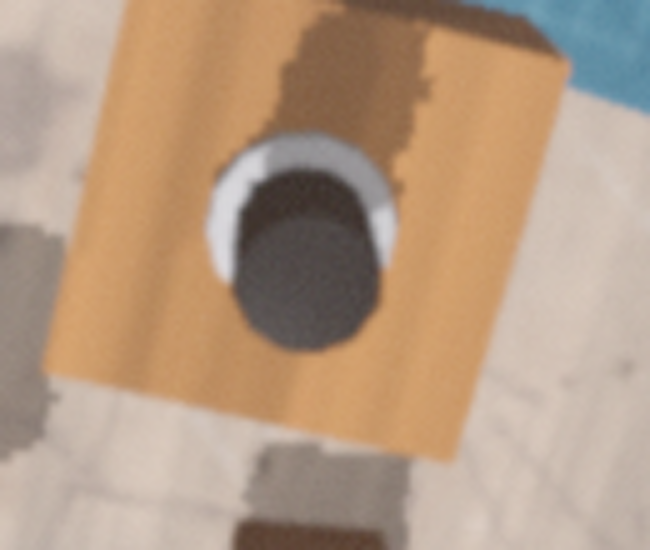

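The crop puts the knob top centre at (331.4,236.6) and the collar centre at (330.4,225). Both give a pin axis near (0.538, 0.312). I descend and grip.

```bash
python3 -m inch '[0.03,0.19,0.3,0,0,0,-1, 0,0,0.6,0,0,0,-1, 0,0,0.7,0,0,0,-1, 0,0,0.7,0,0,0,-1, 0,0,0.5,0,0,0,-1, 0,0,0.3,0,0,0,-1, 0,0,0.2,0,0,0,-1, 0,0,0,0,0,0,-1, 0,0,0,0,0,0,-1]' 40; python3 -m inch '[0,0,0,0,0,0,0.3, 0,0,0,0,0,0,0.3, 0,0,0,0,0,0,0.3, 0,0,0,0,0,0,0.3]' ; python3 -m inch '[0,0,0,0,0,0,1, 0,0,0,0,0,0,1, 0,0,0,0,0,0,1, 0,0,0,0,0,0,1, 0,0,0,0,0,0,1, 0,0,0,0,0,0,1]' 40
```

```text
clock: 5.5
eef_pos: [0.5385, 0.3126, 0.0581]
tool_rot: [0.0, 0.707, 0.708, 0.001]
contact_force: [-0.8, 0.3, -0.4]
opening: 0.0855
grasp_force: 0.0
clock: 5.83
eef_pos: [0.5386, 0.3129, 0.0584]
tool_rot: [0.0, 0.707, 0.708, 0.001]
contact_force: [0.9, -1.0, 0.5]
opening: 0.0388
grasp_force: 0.0
clock: 6.33
eef_pos: [0.5385, 0.3128, 0.0579]
tool_rot: [0.0, 0.707, 0.708, 0.001]
contact_force: [-0.0, -0.1, 2.5]
opening: 0.0205
grasp_force: 39.6
```

```bash
python3 -m inch '[0,0,-0.1,0,0,0,1, 0,0,-0.3,0,0,0,1, 0,0,-0.5,0,0,0,1, 0,0,-0.6,0,0,0,1, 0,0,-0.6,0,0,0,1, 0,0,-0.4,0,0,0,1, 0,0,-0.2,0,0,0,1, 0,0,0,0,0,0,1]'; python3 -m inch '[-0.3,-0.03,0,0,0,0,1, -0.5,-0.06,0,0,0,0,1, -0.65,-0.06,0,0,0,0,1, -0.65,-0.06,0,0,0,0,1, -0.65,-0.06,0,0,0,0,1, -0.65,-0.06,0,0,0,0,1, -0.65,-0.06,0,0,0,0,1, -0.65,-0.06,0,0,0,0,1, -0.65,-0.06,0,0,0,0,1, -0.6,-0.06,0,0,0,0,1, -0.45,-0.05,0,0,0,0,1, -0.25,-0.03,0,0,0,0,1, -0.15,-0.02,0,0,0,0,1, 0,0,0,0,0,0,1, 0,0,0,0,0,0,1, 0,0,0,0,0,0,1]'; python3 - <<'E'
from h import *
im=grab('wrist'); print(im['s']['eef_pos'],im['s']['contact_force'],im['s']['torque'],im['s']['joints'][0])
c=im['pixels'][170:370,240:400,::-1]; cv2.imwrite('pics/c5.png',cv2.resize(c,None,fx=3,fy=3,interpolation=cv2.INTER_CUBIC))
E
```

```text
clock: 7.0
eef_pos: [0.5389, 0.3131, 0.1682]
tool_rot: [0.001, 0.707, 0.708, 0.002]
contact_force: [-0.0, 0.3, -0.8]
opening: 0.0205
grasp_force: 39.9
clock: 8.33
eef_pos: [0.5116, 0.0414, 0.165]
tool_rot: [-0.0, 0.706, 0.708, -0.0]
contact_force: [-0.5, 0.7, -0.5]
opening: 0.0203
grasp_force: 39.8
[0.51155307 0.0414308  0.16495265] [-0.52394714  0.71435014 -0.51762819] [0.02965767 0.00625794 0.01425065] -0.029999323179025227
```

View pics/c5.png

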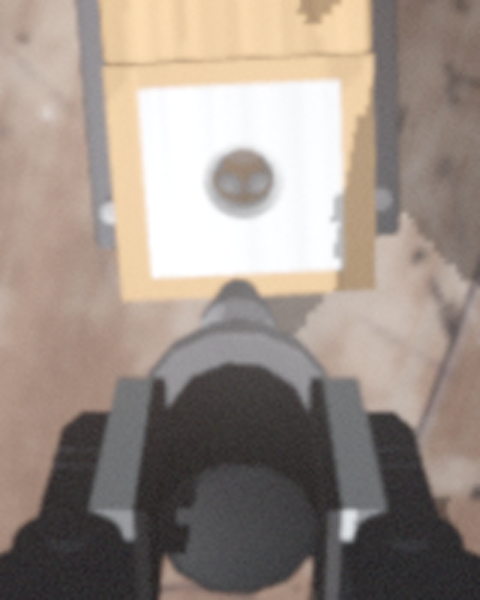

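The crop shows the hole centre at crop (241,180), i.e. pixel (320.3,230). The pin tip is at crop (238,288), and the knob top's centre is at crop (240,527), i.e. pixel (320,345.7).

```bash
python3 - <<'E'
from h import *
im=grab('wrist'); z=im['s']['eef_pos'][2]; print(im['s']['eef_pos'])
g=lambda a,b,zz:print((a,b),ww(im,240+a/3,170+b/3,zz).round(4))
print('hole');g(241,180,.048);g(241,183,.048)
print('plate');[g(a,b,.048) for a,b in((138,87),(340,80),(152,277),(342,270))]
print('tip far edge (y+4mm), knob top centre, knob top L,R');g(238,280,z-.054);g(240,527,z+.025);g(163,527,z+.025);g(317,527,z+.025)
print('collar far edge top, L,R');g(240,322,z-.010);g(240,330,z-.005)
E
```

```text
[0.51164086 0.04152364 0.16509355]
hole
(241, 180) [0.5123 0.0457 0.048 ]
(241, 183) [0.5123 0.0449 0.048 ]
plate
(138, 87) [0.4876 0.0687 0.048 ]
(340, 80) [0.5357 0.0706 0.048 ]
(152, 277) [0.49   0.0203 0.048 ]
(342, 270) [0.5376 0.0223 0.048 ]
tip far edge (y+4mm), knob top centre, knob top L,R
(238, 280) [0.5115 0.0444 0.1111]
(240, 527) [0.5117 0.0419 0.1901]
(163, 527) [0.5019 0.0418 0.1901]
(317, 527) [0.5214 0.0418 0.1901]
collar far edge top, L,R
(240, 322) [0.5117 0.055  0.1551]
(240, 330) [0.5117 0.0559 0.1601]
```

```bash
python3 -m inch '[0.1,0.02,0,0,0,0,1, 0,0,0.3,0,0,0,1, 0,0,0.5,0,0,0,1, 0,0,0.4,0,0,0,1, 0,0,0.2,0,0,0,1, 0,0,0.1,0,0,0,1, 0,0,0,0,0,0,1, 0,0,0,0,0,0,1]'; python3 -m inch '[0,0,0.05,0,0,0,1, 0,0,0.05,0,0,0,1, 0,0,0.05,0,0,0,1, 0,0,0.05,0,0,0,1, 0,0,0.05,0,0,0,1, 0,0,0.05,0,0,0,1, 0,0,0,0,0,0,1, 0,0,0,0,0,0,1]'
```

```text
clock: 9.1
eef_pos: [0.5128, 0.0447, 0.1057]
tool_rot: [0.0, 0.707, 0.708, 0.0]
contact_force: [1.3, 0.7, -0.9]
opening: 0.0202
grasp_force: 39.8
clock: 9.77
eef_pos: [0.5123, 0.0446, 0.093]
tool_rot: [-0.0, 0.707, 0.708, -0.0]
contact_force: [0.2, 0.6, -1.5]
opening: 0.0202
grasp_force: 39.8
```

```bash
python3 -m inch '[0.01,0,0.03,0,0,0,1, 0,0,0.03,0,0,0,1, 0,0,0.03,0,0,0,1, 0,0,0,0,0,0,1]';python3 -m inch '[0,0,0.025,0,0,0,1, 0,0,0.025,0,0,0,1, 0,0,0,0,0,0,1]'
```

```text
clock: 10.1
eef_pos: [0.5123, 0.045, 0.0894]
tool_rot: [-0.0, 0.707, 0.708, -0.0]
contact_force: [0.1, -0.4, -1.2]
opening: 0.0202
grasp_force: 39.8
clock: 10.35
eef_pos: [0.5124, 0.045, 0.0875]
tool_rot: [-0.0, 0.707, 0.708, -0.0]
contact_force: [-0.7, -0.3, -1.1]
opening: 0.0206
grasp_force: 39.8
```

```bash
for i in 1 ; do python3 -m inch '[0,0,0.025,0,0,0,1, 0,0,0.025,0,0,0,1, 0,0,0,0,0,0,1]'; python3 -m inch '[0,0,0.025,0,0,0,1, 0,0,0.025,0,0,0,1, 0,0,0,0,0,0,1]'; done
```

```text
clock: 10.6
eef_pos: [0.5124, 0.045, 0.0855]
tool_rot: [-0.0, 0.707, 0.708, -0.0]
contact_force: [-0.4, 1.0, -1.9]
opening: 0.0204
grasp_force: 39.8
clock: 10.85
eef_pos: [0.5125, 0.045, 0.0835]
tool_rot: [-0.0, 0.707, 0.708, -0.0]
contact_force: [1.3, 0.4, -1.1]
opening: 0.0204
grasp_force: 39.9
```

```bash
python3 -m inch '[0,0,0.025,0,0,0,1, 0,0,0.025,0,0,0,1, 0,0,0,0,0,0,1]'; python3 -m inch '[0,0,0.025,0,0,0,1, 0,0,0.025,0,0,0,1, 0,0,0,0,0,0,1]';  python3 -m inch '[0,0,0.025,0,0,0,1, 0,0,0.025,0,0,0,1, 0,0,0,0,0,0,1]'; python3 -m inch '[0,0,0.025,0,0,0,1, 0,0,0,0,0,0,1]'
```

```text
clock: 11.1
eef_pos: [0.5124, 0.0451, 0.0815]
tool_rot: [-0.0, 0.707, 0.708, -0.0]
contact_force: [-0.3, 0.7, -1.2]
opening: 0.0205
grasp_force: 39.9
clock: 11.35
eef_pos: [0.5125, 0.0451, 0.0795]
tool_rot: [-0.0, 0.707, 0.708, 0.0]
contact_force: [0.6, -0.3, -1.8]
opening: 0.0203
grasp_force: 39.8
clock: 11.6
eef_pos: [0.5127, 0.0452, 0.0777]
tool_rot: [0.0, 0.707, 0.708, 0.0]
contact_force: [0.7, 1.8, -1.0]
opening: 0.0205
grasp_force: 39.9
clock: 11.77
eef_pos: [0.5128, 0.0452, 0.077]
tool_rot: [0.0, 0.707, 0.708, 0.0]
contact_force: [0.3, 1.5, 0.5]
opening: 0.0203
grasp_force: 40.0
```

```bash
python3 -m inch '[0,0,0.025,0,0,0,1, 0,0,0,0,0,0,1]'; python3 -m inch '[0,0,0.025,0,0,0,1, 0,0,0,0,0,0,1]';  python3 -m inch '[0,0,0.025,0,0,0,1, 0,0,0,0,0,0,1]'
```

```text
clock: 11.93
eef_pos: [0.5129, 0.0451, 0.0763]
tool_rot: [0.0, 0.707, 0.708, 0.0]
contact_force: [1.4, 2.2, 2.8]
opening: 0.0202
grasp_force: 40.3
clock: 12.1
eef_pos: [0.5129, 0.0451, 0.0755]
tool_rot: [0.0, 0.707, 0.708, 0.001]
contact_force: [-0.3, 2.4, 4.3]
opening: 0.0203
grasp_force: 40.4
clock: 12.27
eef_pos: [0.513, 0.0451, 0.0747]
tool_rot: [0.001, 0.707, 0.708, 0.001]
contact_force: [-0.2, 2.6, 4.9]
opening: 0.0203
grasp_force: 40.6
```

```bash
python3 -m inch '[0,0,0.025,0,0,0,1, 0,0,0,0,0,0,1]'; python3 -m inch '[0,0,0.025,0,0,0,1, 0,0,0,0,0,0,1]'
```

```text
clock: 12.43
eef_pos: [0.5131, 0.045, 0.074]
tool_rot: [0.001, 0.707, 0.708, 0.001]
contact_force: [-0.7, 1.9, 6.0]
opening: 0.0204
grasp_force: 40.7
clock: 12.6
eef_pos: [0.5132, 0.0451, 0.0733]
tool_rot: [0.001, 0.707, 0.708, 0.001]
contact_force: [-1.1, 1.8, 7.4]
opening: 0.0203
grasp_force: 40.8
```

```bash
python3 -m inch '[0.01,0,0.025,0,0,0,1, 0,0,0,0,0,0,1]'; python3 -m inch '[0,0,0.025,0,0,0,1, 0,0,0,0,0,0,1]'; python3 -m inch '[0,0,0.025,0,0,0,1, 0,0,0,0,0,0,1]'
```

```text
clock: 12.77
eef_pos: [0.5132, 0.0453, 0.0726]
tool_rot: [0.001, 0.707, 0.708, 0.001]
contact_force: [-0.9, 1.6, 7.9]
opening: 0.0204
grasp_force: 40.9
clock: 12.93
eef_pos: [0.5133, 0.0454, 0.0719]
tool_rot: [0.001, 0.707, 0.708, 0.001]
contact_force: [-2.0, 1.5, 9.9]
opening: 0.0202
grasp_force: 41.0
clock: 13.1
eef_pos: [0.5134, 0.0454, 0.0711]
tool_rot: [0.001, 0.707, 0.708, 0.001]
contact_force: [-3.3, 1.6, 11.2]
opening: 0.02
grasp_force: 41.1
```

```bash
python3 -m inch '[0,0,0.025,0,0,0,1, 0,0,0,0,0,0,1]'; python3 -m inch '[0,0,0.025,0,0,0,1, 0,0,0,0,0,0,1]'
```

```text
clock: 13.27
eef_pos: [0.5134, 0.0455, 0.0703]
tool_rot: [0.001, 0.707, 0.708, 0.001]
contact_force: [-2.3, 1.8, 10.6]
opening: 0.0205
grasp_force: 41.2
clock: 13.43
eef_pos: [0.5133, 0.0457, 0.069]
tool_rot: [0.001, 0.707, 0.708, 0.001]
contact_force: [-1.3, 3.7, 9.6]
opening: 0.0207
grasp_force: 40.9
```

```bash
python3 -m inch '[0.01,-0.01,0.025,0,0,0,1, 0,0,0,0,0,0,1]'; python3 -m inch '[0,0,0.025,0,0,0,1, 0,0,0,0,0,0,1]'; python3 -m inch '[0,0,0.025,0,0,0,1, 0,0,0,0,0,0,1]'
```

```text
clock: 13.6
eef_pos: [0.5123, 0.0457, 0.0656]
tool_rot: [0.001, 0.707, 0.708, 0.0]
contact_force: [1.9, 2.1, -2.7]
opening: 0.0202
grasp_force: 39.8
clock: 13.77
eef_pos: [0.5121, 0.0455, 0.0634]
tool_rot: [0.0, 0.707, 0.708, -0.0]
contact_force: [4.3, 0.9, -6.0]
opening: 0.0205
grasp_force: 39.5
clock: 13.93
eef_pos: [0.5119, 0.0455, 0.0621]
tool_rot: [-0.0, 0.707, 0.708, -0.0]
contact_force: [6.3, 0.7, -9.9]
opening: 0.0204
grasp_force: 39.4
```

```bash
python3 -m inch '[0,0,0.025,0,0,0,1, 0,0,0,0,0,0,1]'; python3 -m inch '[0,0,0.025,0,0,0,1, 0,0,0,0,0,0,1]'
```

```text
clock: 14.1
eef_pos: [0.5119, 0.0455, 0.0615]
tool_rot: [-0.0, 0.707, 0.708, -0.0]
contact_force: [5.1, 0.4, -9.2]
opening: 0.0201
grasp_force: 39.4
clock: 14.27
eef_pos: [0.512, 0.0456, 0.0611]
tool_rot: [0.0, 0.707, 0.708, -0.0]
contact_force: [4.5, 0.8, -8.8]
opening: 0.0203
grasp_force: 39.5
```

```bash
python3 -m inch '[0,0,0.025,0,0,0,1, 0,0,0,0,0,0,1]'; python3 -m inch '[0,0,0.025,0,0,0,1, 0,0,0,0,0,0,1]'; python3 -m inch '[0,0,0.015,0,0,0,1, 0,0,0,0,0,0,1, 0,0,0,0,0,0,1, 0,0,0,0,0,0,1]'
```

```text
clock: 14.43
eef_pos: [0.5121, 0.0457, 0.0607]
tool_rot: [0.0, 0.707, 0.708, -0.0]
contact_force: [4.0, -0.1, -5.7]
opening: 0.0207
grasp_force: 39.7
clock: 14.6
eef_pos: [0.5121, 0.0457, 0.0602]
tool_rot: [0.0, 0.707, 0.708, 0.0]
contact_force: [2.6, 1.1, -3.0]
opening: 0.02
grasp_force: 40.1
clock: 14.93
eef_pos: [0.5122, 0.0458, 0.0595]
tool_rot: [0.0, 0.707, 0.708, 0.0]
contact_force: [2.5, 0.5, 0.6]
opening: 0.0203
grasp_force: 40.3
```

```bash
python3 -m inch '[0,0.005,0.015,0,0,0,1, 0,0,0,0,0,0,1, 0,0,0,0,0,0,1]'; python3 -m inch '[0,0,0.015,0,0,0,1, 0,0,0,0,0,0,1, 0,0,0,0,0,0,1]'; python3 -m inch '[0,0,0.015,0,0,0,1, 0,0,0,0,0,0,1, 0,0,0,0,0,0,1]'
```

```text
clock: 15.18
eef_pos: [0.5122, 0.0458, 0.0584]
tool_rot: [-0.0, 0.707, 0.708, -0.0]
contact_force: [2.0, 0.2, -0.7]
opening: 0.0204
grasp_force: 40.2
clock: 15.43
eef_pos: [0.5122, 0.0458, 0.0579]
tool_rot: [-0.0, 0.707, 0.708, -0.0]
contact_force: [1.2, 0.3, -0.0]
opening: 0.0202
grasp_force: 40.3
clock: 15.68
eef_pos: [0.5123, 0.0458, 0.0579]
tool_rot: [0.0, 0.707, 0.708, 0.0]
contact_force: [-1.3, -0.0, 4.6]
opening: 0.0204
grasp_force: 40.8
```

```bash
python3 -m inch '[0,0,0.015,0,0,0,1, 0,0,0,0,0,0,1, 0,0,0,0,0,0,1]'; python3 -m inch '[0,0,0.015,0,0,0,1, 0,0,0,0,0,0,1, 0,0,0,0,0,0,1]'
```

```text
clock: 15.93
eef_pos: [0.5123, 0.0458, 0.0579]
tool_rot: [0.0, 0.707, 0.708, 0.0]
contact_force: [-2.5, -0.2, 7.3]
opening: 0.0203
grasp_force: 41.1
clock: 16.18
eef_pos: [0.5123, 0.0458, 0.0579]
tool_rot: [0.0, 0.707, 0.708, 0.0]
contact_force: [-2.3, 0.0, 10.7]
opening: 0.0202
grasp_force: 41.4
```

```bash
python3 -m inch '[0,0,-0.02,0,0,0,1, 0,0,-0.02,0,0,0,1, 0,0,-0.02,0,0,0,1, 0,0,0,0,0,0,1, 0,0,0,0,0,0,1]'; python3 -m inch '[0,0,-0.012,0,0,0,1, 0,0,-0.012,0,0,0,1, 0,0,0,0,0,0,1]';  python3 -m inch '[0,0,-0.012,0,0,0,1, 0,0,-0.012,0,0,0,1, 0,0,0,0,0,0,1]'
```

```text
clock: 16.6
eef_pos: [0.5122, 0.0458, 0.058]
tool_rot: [-0.0, 0.707, 0.708, -0.0]
contact_force: [1.5, 0.5, 0.1]
opening: 0.0205
grasp_force: 40.3
clock: 16.85
eef_pos: [0.5121, 0.0458, 0.059]
tool_rot: [-0.0, 0.707, 0.708, -0.0]
contact_force: [2.4, 0.5, -3.0]
opening: 0.0202
grasp_force: 40.0
clock: 17.1
eef_pos: [0.5122, 0.0458, 0.0602]
tool_rot: [-0.0, 0.707, 0.708, -0.0]
contact_force: [2.5, -0.6, -4.2]
opening: 0.0205
grasp_force: 39.9
```

```bash
python3 -m inch '[0,0,-0.012,0,0,0,1, 0,0,0,0,0,0,1]'; python3 -m inch '[0,0,-0.012,0,0,0,1, 0,0,0,0,0,0,1]'; python3 -m inch '[0,0,-0.01,0,0,0,1, 0,0,0,0,0,0,1]'
```

```text
clock: 17.27
eef_pos: [0.5121, 0.0458, 0.0604]
tool_rot: [-0.0, 0.707, 0.708, -0.0]
contact_force: [3.3, -0.4, -5.4]
opening: 0.0205
grasp_force: 39.7
clock: 17.43
eef_pos: [0.512, 0.0458, 0.0606]
tool_rot: [-0.0, 0.707, 0.708, -0.0]
contact_force: [4.4, 0.5, -8.6]
opening: 0.0205
grasp_force: 39.5
clock: 17.6
eef_pos: [0.5119, 0.0458, 0.0608]
tool_rot: [-0.0, 0.707, 0.708, -0.0]
contact_force: [4.7, 0.8, -10.4]
opening: 0.0205
grasp_force: 39.5
```

```bash
python3 -m inch '[0,0,-0.01,0,0,0,1, 0,0,0,0,0,0,1]'; python3 -m inch '[0,0,-0.01,0,0,0,1, 0,0,0,0,0,0,1]'
```

```text
clock: 17.77
eef_pos: [0.5118, 0.0458, 0.061]
tool_rot: [-0.0, 0.707, 0.708, -0.0]
contact_force: [5.7, 0.3, -13.6]
opening: 0.0206
grasp_force: 39.7
clock: 17.93
eef_pos: [0.5118, 0.0458, 0.0611]
tool_rot: [-0.0, 0.707, 0.708, -0.0]
contact_force: [5.8, 0.1, -14.2]
opening: 0.0205
grasp_force: 39.7
```

Reading is −14.2 N (about 12.5 N net of the pin's weight). Holding for over half a second.

```bash
python3 -m inch '[0,0,0,0,0,0,1, 0,0,0,0,0,0,1, 0,0,0,0,0,0,1, 0,0,0,0,0,0,1]'; python3 -m inch '[0,0,0,0,0,0,1, 0,0,0,0,0,0,1, 0,0,0,0,0,0,1, 0,0,0,0,0,0,1]'
```

```text
clock: 18.27
eef_pos: [0.5118, 0.0458, 0.0611]
tool_rot: [-0.0, 0.707, 0.708, -0.0]
contact_force: [5.9, 0.7, -13.4]
opening: 0.0205
grasp_force: 39.7
clock: 18.6
eef_pos: [0.5118, 0.0458, 0.0611]
tool_rot: [-0.0, 0.707, 0.708, -0.0]
contact_force: [5.6, 0.4, -14.3]
opening: 0.0203
grasp_force: 39.7
```

```bash
python3 -m inch '[0,0,0.02,0,0,0,1, 0,0,0.02,0,0,0,1, 0,0,0.02,0,0,0,1, 0,0,0.02,0,0,0,1, 0,0,0.02,0,0,0,1, 0,0,0,0,0,0,1, 0,0,0,0,0,0,1]'; python3 -m inch '[0,0,0.02,0,0,0,1, 0,0,0.01,0,0,0,1, 0,0,0,0,0,0,1, 0,0,0,0,0,0,1]'; python3 -m inch '[0,0,0.015,0,0,0,1, 0,0,0,0,0,0,1, 0,0,0,0,0,0,1]'
```

```text
clock: 19.18
eef_pos: [0.5124, 0.0457, 0.0594]
tool_rot: [0.0, 0.707, 0.708, 0.0]
contact_force: [0.1, -0.1, -0.4]
opening: 0.0204
grasp_force: 41.0
clock: 19.52
eef_pos: [0.5124, 0.0458, 0.0579]
tool_rot: [0.0, 0.707, 0.708, 0.0]
contact_force: [0.2, -0.3, 2.1]
opening: 0.0202
grasp_force: 41.3
clock: 19.77
eef_pos: [0.5124, 0.0458, 0.0579]
tool_rot: [0.0, 0.707, 0.708, 0.0]
contact_force: [-2.0, -0.6, 5.8]
opening: 0.0206
grasp_force: 41.7
```

```bash
python3 -m inch '[0,0,-0.015,0,0,0,1, 0,0,0,0,0,0,1, 0,0,0,0,0,0,0.2, 0,0,0,0,0,0,0, 0,0,0,0,0,0,-0.2, 0,0,0,0,0,0,-0.3, 0,0,0,0,0,0,-0.3]'; python3 -m inch '[0,0,-0.1,0,0,0,-0.3, 0,0,-0.4,0,0,0,-0.3, 0,0,-0.6,0,0,0,-0.3, 0,0,-0.6,0,0,0,-0.3, 0,0,-0.6,0,0,0,-0.3, 0,0,-0.4,0,0,0,-0.3, 0,0,-0.1,0,0,0,-0.3, 0,0,0,0,0,0,-0.3, 0,0,0,0,0,0,-0.3]'; python3 - <<'E'
from h import *
im=grab('wrist'); print(im['s']['eef_pos'],im['s']['contact_force'])
a=grab('scene'); 
c1=cv2.resize(im['pixels'][150:390,220:420,::-1],(500,600),interpolation=cv2.INTER_CUBIC)
c2=cv2.resize(a['pixels'][200:420,310:410,::-1],(273,600),interpolation=cv2.INTER_CUBIC)
cv2.imwrite('pics/end.png',np.hstack([c1,c2]))
E
```

```text
clock: 20.35
eef_pos: [0.5121, 0.0458, 0.057]
tool_rot: [-0.0, 0.707, 0.708, -0.0]
contact_force: [-0.6, -0.1, -0.3]
opening: 0.0553
grasp_force: 0.0
clock: 21.1
eef_pos: [0.5118, 0.0458, 0.1686]
tool_rot: [-0.0, 0.707, 0.708, -0.0]
contact_force: [-0.6, 1.3, -0.9]
opening: 0.0555
grasp_force: 0.0
[0.5118419  0.04579965 0.16856097] [-0.55502415  1.28852067 -0.91074842]
```

View pics/end.png

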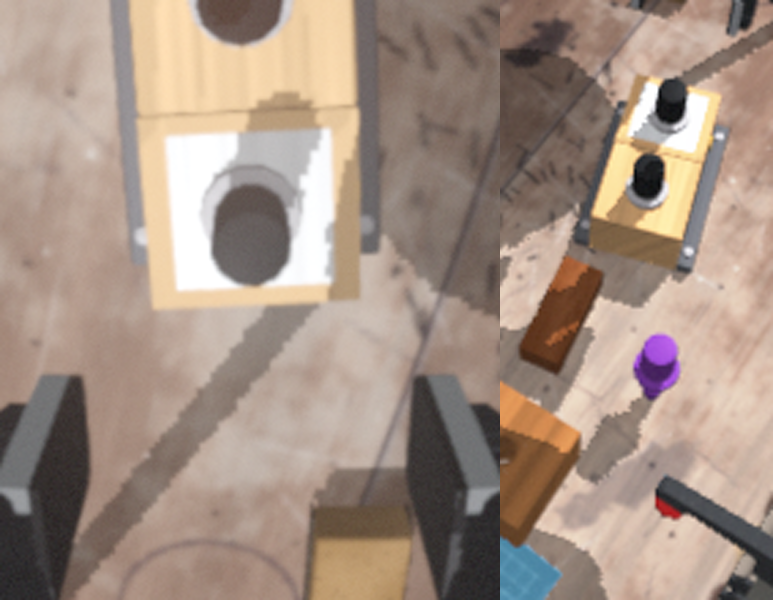

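The picture shows the pin upright at (250,225), its collar on the plate, matching its fixed twin (right half, (672,105) versus (648,180)). The fingers are clear and the bystanders are in place, so I hand the job in.

```bash
python3 -c "
from station import job; print(job.finish_job())"
```

```text
the job is handed in; nothing more can be done
None
```

The pin is latched fully home in the jig (highest push read about 11 N), held a pull of about 14 N on the wrist sensor (12.5 N net of its weight) for over half a second, was released, and the job is handed in at about 21 s.

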